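Refit a hob knob and tug-test it

TASK

The control knob of the small gas hob has come off and stands on the worktop. Put it back on its bare brass spindle and push it straight down until it snaps fully home, without pressing harder than 25 N; then, still on the spindle, tug it straight up with a steady pull of about 8 N for a second to confirm that it holds (never more than 12 N, or it may come off again). Let go, leaving the knob fully home and everything else where it stands.

Things in the scene. Friction and masses are not known exactly. Their poses are not given: they have to be found in the camera images.
- knob_mid (a point): Centre of the loose knob: plain round black cylinder, 40 mm across, 36 mm tall, 50 g, white pointer line on top; starts upright on the worktop (z up, underside 18 mm below this point). Below: a 22 mm bore, 27 mm deep, with an inner lip 6 mm above the underside leaving a 16 mm opening. Fits the spindle at any turn. Take it by its sides in the upper half.
- spindle_seat (a point): Centre of the steel flange's top face (46 mm across, 3 mm above the white strip) at the foot of the bare spindle, front strip of the hob, robot's right; z up. The knob is fully home with its underside on the flange: knob centre 18 mm above this point. The hob's height differs by up to 12 mm from start to start.
- spindle_tip (a point): Tip of the bare brass spindle: 22.5 mm above the flange, 13 mm across, tapered tip, with four sprung catches. A knob going down meets the catches with its underside about 10 mm above the flange, takes up to about 17 N to force past them, snaps over below about 5 mm and then drops home. Once home it holds against pulls of up to about 15 N.
- spindle (a joint): Axial give of spindle and flange on their stiff spring, 12 N per mm, 0 at rest, positive when pulled up (8 N pull: about 0.0007 m), negative when pressed down. The motion is smaller than the reading's error, so go by the force felt.
- hob: White two-burner table gas hob, fixed, 470 mm along its x (away from the robot), 290 mm wide, top 75 mm above its origin (under its centre). On the front strip, 185 mm nearer the robot than the centre: the bare spindle 65 mm to the right, and an identical knob in place 65 mm to the left, to be left alone. Pan supports behind rise 36 mm; a fixed saucepan stands on the rear one.
- egg_cup: blue china egg cup, 48 mm across, 60 mm tall; a bystander, origin under its centre
- spice_jar: amber spice jar with a red cap, 44 mm across, 85 mm tall; a bystander, origin under its centre
- mug_green: green mug, 80 mm across, 85 mm tall; a bystander, origin under its centre
- mug_orange: orange mug, same size; a bystander, origin under its centre
- mug_blue: blue mug, same size; a bystander, origin under its centre
- glass_jar: yellow storage jar, 90 mm across, 150 mm tall; a bystander, origin under its centre
Things that resemble listed ones, but are neither listed nor needed, are in the scene too. There is more than one size of the part that bears knob_mid; the job needs the smallest.

How it is judged:
On the way, in this order (a step that is already met when the one before it is completed fails the run):
1. the knob is on its spindle, upright and fully home, and not yet pulled (horizontal distance between knob_mid and spindle_seat below 0.003 m and z of knob_mid in the frame of spindle_seat below 0.0195 m and angle between knob_mid's own z axis and vertical below 0.08 rad and value of joint spindle below 0.00025 m), for 0.2 s.
2. the seated knob is pulled straight up with about 8 N (6 to 11 N) for half a second and stays home (horizontal distance between knob_mid and spindle_seat below 0.003 m and z of knob_mid in the frame of spindle_seat below 0.0195 m and angle between knob_mid's own z axis and vertical below 0.08 rad and value of joint spindle between 0.00048 and 0.00095 m), for 0.5 s.
At the end, for the whole second after the job is handed in: The knob is fully home on the bare spindle (centre within 3 mm of the spindle axis and at most 19.5 mm above the flange, tilted less than 0.08 rad), at rest, released, with the spindle neither pressed nor pulled (all of step 1 and value of joint spindle above -0.00025 m and linear speed of knob below 0.01 m/s and contact force between the fingers and knob below 0.1 N); the robot touches nothing.
It fails at once if the spindle is pressed down with more than 25 N (value of joint spindle below -0.00215 m).
It fails at once if the spindle is pulled up with more than 13 N (value of joint spindle above 0.0011 m).
It fails at once if a bystander is shifted by more than 25 mm (distance of any of egg_cup, spice_jar, mug_green, mug_orange, mug_blue, glass_jar from where it was at the start of the episode above 0.025 m).
It fails at once if a bystander is tipped (angle between any of egg_cup, spice_jar, mug_green, mug_orange, mug_blue, glass_jar's own z axis and vertical above 0.3 rad).
It also fails if it takes over 61 s, if anything falls off the work surface, if the arm or the gripper's body presses on something with over 40 N, if the wrist force passes 120 N, or if a joint passes its speed limit or range.

ROBOT

A 7-joint arm with a two-finger parallel gripper is mounted at the origin on the work surface. World frame = base frame: x ahead of the robot, y to its left, z up, the work surface at z = 0. Lengths are in m, angles in rad, forces in N, time in s.
With the tool pointing down it reaches from about 0.375 to 0.925 m from the base axis. Payload 3.1 kg.
Tool frame: the origin (TCP) lies at the very end of the fingers, on their centre line; the grasp point (between the pads) lies grip_point_offset behind it (grip_point_offset is the distance from the TCP to the grasp point, in m); z points along the fingers, y is the line along which they close (so a half turn about z gives the same grasp; the last joint's range is limited). The gripper opens to 85 mm and grips with 20 to 120 N. Pads are 22 mm wide; open, the fingers measure 114 mm over their backs; the gripper's body (76 mm by 85 mm) begins 54 mm behind the grasp point. The pads swing forward as they close: fully open they stand 13 mm farther back than shut.
Start: joints at [1.102, 0.383, 0.044, 1.598, -0.018, 1.161, -0.05], TCP at [0.236, -0.606, 0.231] pointing down, gripper open.
Joint ranges: [-2.61, 2.61], [-0.41, 2.15], [-1.48, 1.57], [0, 2.5], [-1.57, 4.71], [0.05, 1.97], [-2.85, 2.85]. Speed limits (rad/s): [2.79, 2.79, 3.14, 3.14, 3.14, 3.14, 3.14].

INTERFACE

Orientations are given as a rotation vector (axis times angle).
In Python, from cell import state, get_image, hand_in, recognise, regions_of, grip_point_offset gives the robot as it stands. The module is installed in compiled form; this text tells all that it offers.
- The arm moves only by the shell command python3 -m crank 'ROWS' [FORCE]. ROWS is JSON, one flat list of numbers, 5 for each row, row after row: the finger opening in mm, from 0 to 85.4, then the shift along the tool's x, y, z in units of 25 mm (1.0 is 25 mm), then the turn about the tool's z in units of 6 degrees (1.0 is 6 degrees). A call has exactly 10 rows; each row shifts and turns the commanded pose from where the row before left it, along the tool's axes as they then stand; what a row does not reach is not made up. A row lasts 1/10 s, in which the tool goes at most 50 mm and 8.59 degrees, less where a joint would pass 70% of its speed; a pose out of reach is approached as far as the arm can. A call is refused whole if a number of a shift passes 1 or a number of a turn 1, either way. A call with a gripper value outside its range is refused whole. The fingers move at their own pace and stop on an object; FORCE is the grip in N (left out, the last holds). Time passes only in rows, so rows that do not move let the fingers close, or fill a call up. It gives the time, the measured TCP pose, the force, the opening and the grip force at its end, in the units of the state.
- state(): the state, without advancing time (a new reading comes with each control period).
- get_image(name): name is "side" or "top"; returns a dict with "img" (420x560x3 uint8, blue, green, red), "mtx" (3x3 intrinsics, pixels), "k1" (the pictures are not rectified: a ray, as slopes to the right and down, at radius r is drawn at 1 + k1 r^2 times it, then the intrinsics apply), "R" (3x3) and "t" (3): a world point X has camera coordinates R X + t. Camera axes: x right, y down, z forward; pixel columns grow to the right and rows downward; lengths in m; the calibration is good to about 2 mm. A picture is of the moment at which its call begins. There is no depth.
- hand_in(): hands the job in; it is judged then, once.
Trained networks look in a picture, given as the dict that the camera call returned (one of the last four; its "shot" number tells which), for a name from the list of things; names that differ only in an ending like _2 or _b are one class to them, and where a whole thing is asked for, a point or a joint stands for the part that bears it (a point fixed in the world has none). Each returns a list of dicts, best first, with "confidence" (0 to 1); they miss things now and then, are a little off and sometimes report something else, mostly with a low value. They report only what shows in the picture. A call takes as long as a camera call. They do not tell look-alikes from the thing itself.
- recognise(thing, picture): "at" ([x, y, z] in m, in the coordinates of the camera as it stood for that picture, good to about 4 mm: the middle of the surface that is visible of it).
- regions_of(thing, picture): "pixels" (420x560 bool, what is visible of it).
The state is a dict: "t": time; "joint_pos": joint angles; "qvel": joint speeds; "joint_torque": joint torques, N m; "ee_pos": TCP position; "eef_rot": TCP orientation; "contact_force": force on the tool from outside, world axes, zero at the start; "torque": the same for the moment, N m; "finger_gap": finger opening in m; "gripper_force": force on a finger pad.
Only numpy, scipy, OpenCV 4.12 (cv2) and the standard library are available. Lean on these libraries where they do the work, as an engineer would, in place of code of your own. Each camera call takes 0.05 s, during which the arm holds its last target. There are 200 camera calls.

## Working session

There is one attempt and no reset: what is moved stays moved. The work goes in short steps, Python scripts to look and compute and a shell command to move; the robot and the scene stay as the last step left them, time stands still between calls to the robot, and variables do not carry over. Pictures are saved under pics/ and viewed, at most 10 in all, crops included, and the job is handed in when it is done.

```bash
mkdir -p pics
cat > h.py <<'E'
import numpy as np, cv2
from cell import *
def world(p,c): return np.array(c["R"]).T@(np.array(p)-np.array(c["t"]))
def ray(uv,c):
    K=np.array(c["mtx"]);d=np.array([(uv[0]-K[0,2])/K[0,0],(uv[1]-K[1,2])/K[1,1]]);s=d.copy()
    for _ in range(20): s=d/(1+c["k1"]*(s@s))
    R=np.array(c["R"]).T
    return -R@np.array(c["t"]), R@np.array([s[0],s[1],1])
def onz(uv,c,z):
    o,d=ray(uv,c); return o+d*(z-o[2])/d[2]
def proj(X,c):
    p=np.array(c["R"])@np.array(X)+np.array(c["t"]);s=p[:2]/p[2];s=s*(1+c["k1"]*(s@s));K=np.array(c["mtx"])
    return np.array([K[0,0]*s[0]+K[0,2],K[1,1]*s[1]+K[1,2]])
def tri(a,ca,b,cb):
    o1,d1=ray(a,ca);o2,d2=ray(b,cb)
    k=np.linalg.lstsq(np.array([d1,-d2]).T,o2-o1,rcond=None)[0]
    p,q=o1+k[0]*d1,o2+k[1]*d2
    return (p+q)/2,np.linalg.norm(p-q)
E
python3 - <<'E'
from h import *
np.set_printoptions(precision=4,suppress=True)
s=state();print(s["t"],s["ee_pos"],s["eef_rot"],s["contact_force"],grip_point_offset)
ims=[]
for n in("side","top"):
    c=get_image(n);ims.append(c["img"]);print(n,-np.array(c["R"]).T@np.array(c["t"]),c["R"][2])
    cv2.imwrite(f"pics/{n}0.png",c["img"])
    for th in("knob_mid","spindle_seat","spindle_tip","hob","egg_cup","spice_jar","mug_green","mug_orange","mug_blue","glass_jar"):
        for r in recognise(th,c)[:5]:
            print(th,round(r["confidence"],2),world(r["at"],c),proj(world(r["at"],c),c))
E
```

```text
0.0 [ 0.2352 -0.6049  0.2299] [-3.0852 -0.5787  0.001 ] [-0.0097  0.9371 -0.1204] 0.0187
side [0.3393 0.8399 0.8597] [ 0.1989 -0.7245 -0.6599]
knob_mid 0.91 [ 0.4223 -0.3135  0.049 ] [360.354  157.8845]
knob_mid 0.74 [0.5025 0.0989 0.0747] [299.0595 246.3105]
knob_mid 0.73 [ 0.4418 -0.4219  0.0403] [358.8263 139.2995]
knob_mid 0.59 [ 0.5132 -0.3442  0.0325] [330.9893 151.6892]
knob_mid 0.38 [ 0.6962 -0.2823  0.0961] [265.5854 135.4782]
spindle_seat 0.76 [0.4993 0.0986 0.074 ] [300.44  246.706]
spindle_tip 0.66 [0.502  0.0947 0.0758] [299.7369 244.7147]
spindle_tip 0.6 [0.389  0.4036 0.0534] [318.7687 382.6934]
hob 0.85 [0.6281 0.2418 0.073 ] [224.2544 282.5529]
egg_cup 0.93 [ 0.597  -0.2016  0.045 ] [291.7344 171.6523]
spice_jar 0.79 [ 0.4395 -0.1876  0.0543] [347.4024 181.6101]
mug_green 0.57 [0.5007 0.4448 0.0468] [253.1746 389.385 ]
mug_orange 0.73 [0.389  0.405  0.0511] [318.5133 383.9613]
mug_blue 0.67 [0.6422 0.4422 0.0494] [181.5729 367.8954]
glass_jar 0.95 [ 0.6979 -0.2818  0.0947] [264.9682 135.9052]
glass_jar 0.75 [ 0.5128 -0.3476  0.0303] [331.2948 151.6664]
top [0.4795 0.
[... 152 characters left out ...]
.0556]
knob_mid 0.65 [ 0.5086 -0.3478  0.0364] [429.8395 233.3948]
spindle_seat 0.83 [0.4976 0.0898 0.0743] [251.6823 239.1134]
spindle_tip 0.69 [0.5024 0.0906 0.0722] [251.4039 237.1412]
hob 0.59 [0.6342 0.1494 0.0696] [227.0527 182.8089]
hob 0.38 [ 0.4371 -0.1858  0.0854] [368.0807 263.743 ]
hob 0.23 [0.4958 0.0885 0.0715] [252.3275 239.89  ]
egg_cup 0.53 [ 0.6001 -0.2185  0.035 ] [377.0238 196.9412]
spice_jar 0.76 [ 0.4379 -0.1884  0.0844] [369.1057 263.4021]
mug_green 0.95 [0.4952 0.4598 0.0366] [104.9438 241.1071]
mug_orange 0.69 [0.3861 0.4295 0.0368] [116.4339 285.0441]
mug_blue 0.64 [0.6348 0.4627 0.0431] [103.7501 185.2059]
glass_jar 0.9 [ 0.6977 -0.3058  0.1478] [422.4096 149.5097]
```

View pics/side0.png

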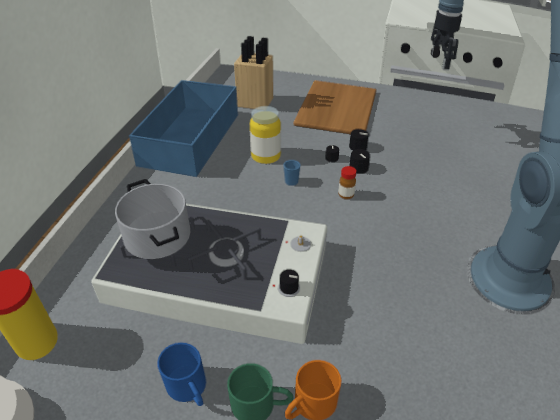

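View pics/top0.png

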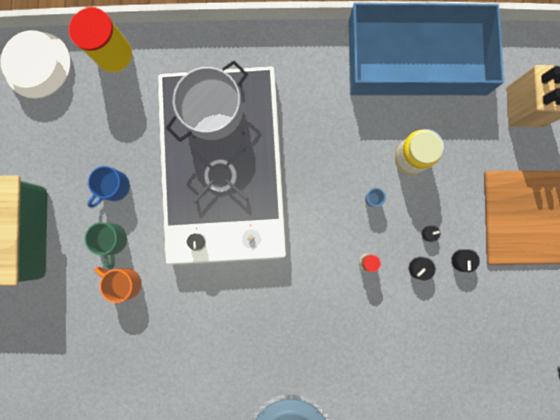

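Side view: the smallest knob is at (331,152), with two larger ones at (360,140) and (360,162). The bare spindle is at (300,243) and the seated knob at (289,282). Top view: the loose small knob is at (430,233), the spindle at (251,239) and the seated knob at (196,242).

```bash
cat >> h.py <<'E'
from scipy.optimize import minimize
def cyl(p,r,z0,z1,c,S=8):
    "anti-aliased silhouette of an upright cylinder"
    a=np.linspace(0,2*np.pi,48,endpoint=False)
    P=np.array([proj([p[0]+r*np.cos(t),p[1]+r*np.sin(t),z],c) for z in(z0,z1) for t in a])
    m=np.zeros((420,560),np.uint8)
    cv2.fillConvexPoly(m,cv2.convexHull(np.round(P*256).astype(np.int32)),255,cv2.LINE_AA,8)
    return m/255.
def fit(masks,x0,f):
    "f(x,c)->silhouette"
    cost=lambda x:sum(np.abs(f(x,c)-m).sum() for m,c in masks)
    r=minimize(cost,x0,method="Nelder-Mead",options=dict(initial_simplex=np.array([x0]+[np.array(x0)+.006*e for e in np.eye(len(x0))]),xatol=1e-4,fatol=.1))
    return r.x,r.fun
E
python3 - <<'E'
from h import *
np.set_printoptions(precision=4,suppress=True)
cs=get_image("side");ct=get_image("top")
def near(th,c,uv):
    L=regions_of(th,c); 
    o=[]
    for r in L:
        m=r["pixels"];v,u=np.nonzero(m);o.append((np.hypot(u.mean()-uv[0],v.mean()-uv[1]),m.sum(),(u.mean(),v.mean()),r["confidence"],m))
    o.sort(key=lambda a:a[0]); 
    for a in o[:4]: print(th,a[:4])
    return o[0][4].astype(float),o[0][2]
mk=[(near("knob_mid",cs,(331,152))[0],cs),(near("knob_mid",ct,(430,233))[0],ct)]
f=lambda x,c:cyl(x,.020,0,.036,c)
print("knob",fit(mk,[.51,-.347],f),[fit([m],[.51,-.347],f) for m in mk])
ms,us=near("spindle_seat",cs,(300,243));mt,ut=near("spindle_seat",ct,(251,239))
print("tri",tri(us,cs,ut,ct))
crops=[]
for c,uv in((cs,(331,152)),(ct,(430,233)),(cs,(300,244)),(ct,(251,239))):
    u,v=map(int,uv);crops.append(cv2.resize(c["img"][v-18:v+18,u-24:u+24],None,fx=8,fy=8,interpolation=cv2.INTER_NEAREST))
cv2.imwrite("pics/crops.png",np.vstack([np.hstack(crops[:2]),np.hstack(crops[2:])]))
E
```

```text
knob_mid (np.float64(1.2261779373362258), np.int64(207), (np.float64(331.6280193236715), np.float64(153.05314009661836)), 0.45)
knob_mid (np.float64(30.264622815178143), np.int64(373), (np.float64(360.0965147453083), np.float64(160.32707774798928)), 0.69)
knob_mid (np.float64(30.71815959962823), np.int64(356), (np.float64(358.7443820224719), np.float64(138.81460674157304)), 0.8)
knob_mid (np.float64(0.09964535196519327), np.int64(245), (np.float64(430.0571428571429), np.float64(233.08163265306123)), 0.7)
knob_mid (np.float64(35.85533110409853), np.int64(508), (np.float64(421.5787401574803), np.float64(267.8523622047244)), 0.94)
knob_mid (np.float64(44.20190785710932), np.int64(510), (np.float64(465.06666666666666), np.float64(259.90980392156865)), 0.72)
knob_mid (np.float64(65.55797264633205), np.int64(327), (np.float64(375.0091743119266), np.float64(197.30886850152905)), 0.18)
knob (array([ 0.5117, -0.3544]), np.float64(98.33725490196079)) [(array([ 0.5127, -0.3572]), np.float64(39.811764705882354)), (array([ 0.5088, -0.3534]), np.float64(50.89019607843137))]
spindle_seat (np.float64(0.4947593935385284), np.int64(228), (np.float64(299.890350877193), np.float64(243.48245614035088)), 0.5)
spindle_seat (np.float64(0.5063639898044844), np.int64(231), (np.float64(251.25541125541125), np.float64(238.56277056277057)), 0.74)
tri (array([0.5007, 0.0911, 0.0763]), np.float64(0.003598027871154908))
```

View pics/crops.png

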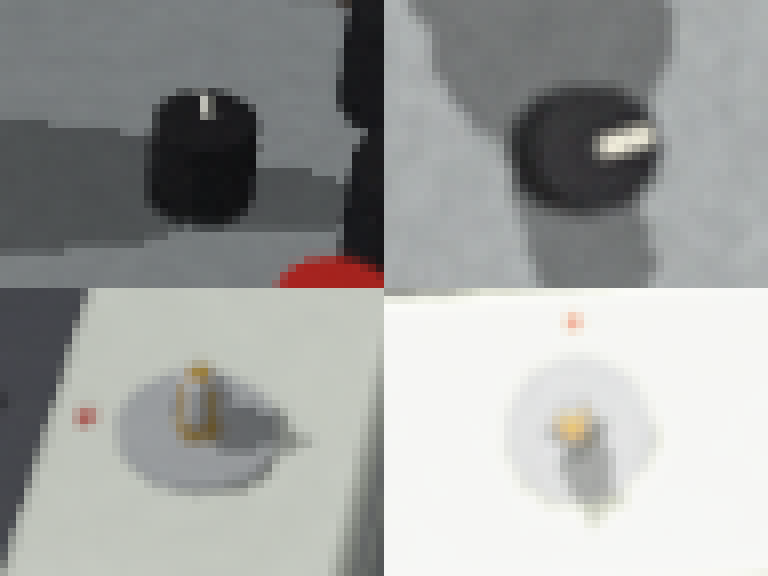

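The smallest knob is at about (0.511, -0.354) and the flange at about (0.501, 0.091, 0.076), which fits the given height range. First I square the tool up and approach.

```bash
python3 -m crank '[70,0,0,0,0.88, 70,0,0,0,0.88, 70,0,0,0,0.88, 70,0,0,0,0.88, 70,1,-1,0,0, 70,1,-1,0,0, 70,1,-1,0,0, 70,1,-1,0,0, 70,1,-1,0,0, 70,1,-1,0,0]' 30
python3 -m crank '[70,1,-0.8,0,0, 70,1,-0.8,0,0, 70,1,-0.8,0,0, 70,1,-0.8,0,0, 70,1,-0.8,0,0, 70,0,0,1,0, 70,0,0,1,0, 70,0,0,1,0, 70,0,0,1,0, 70,0,0,1,0]'
```

```text
t: 2.4
ee_pos: [0.3861, -0.4545, 0.2315]
eef_rot: [3.141, 0.003, 0.001]
contact_force: [-0.2, -0.1, -0.3]
finger_gap: 0.0704
gripper_force: 0.0
t: 3.4
ee_pos: [0.5101, -0.3553, 0.1055]
eef_rot: [3.141, 0.004, 0.001]
contact_force: [0.1, 0.7, -1.3]
finger_gap: 0.07
gripper_force: 0.0
```

```bash
python3 -m crank '[70,0,0,1,0, 70,0,0,1,0, 70,0,0,0.9,0, 70,0,0,0.5,0, 70,0,0,0.3,0, 70,0,0,0,0, 30,0,0,0,0, 30,0,0,0,0, 30,0,0,0,0, 30,0,0,0,0]' 30
python3 - <<'E'
from h import *
ims=[get_image(n)["img"] for n in("side","top")]
a=[cv2.resize(i[v-36:v+36,u-48:u+48],None,fx=4,fy=4,interpolation=cv2.INTER_CUBIC) for i,(u,v) in zip(ims,((331,145),(430,233)))]
cv2.imwrite("pics/grasp.png",np.hstack(a))
E
```

```text
t: 4.4
ee_pos: [0.5112, -0.3561, 0.0154]
eef_rot: [3.14, 0.003, 0.004]
contact_force: [-0.6, -0.3, 4.9]
finger_gap: 0.0392
gripper_force: 30.7
```

View pics/grasp.png

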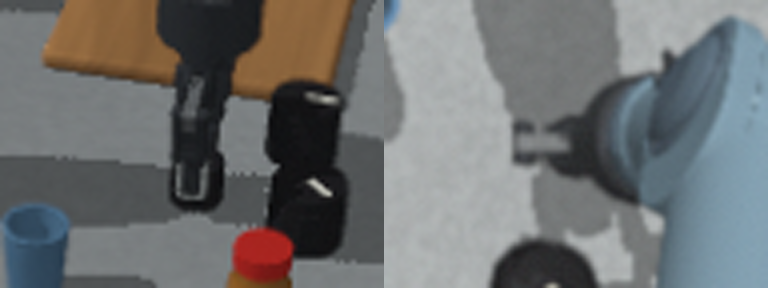

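The side view shows the fingers on the small knob at about (325,148), and the gap of 39.2 mm matches its width. I lift and carry it over.

```bash
python3 -m crank '[30,0,0,-0.2,0, 30,0,0,-1,0, 30,0,0,-1,0, 30,0,0,-1,0, 30,0,0,-1,0, 30,0,0,-1,0, 30,0,-0.5,-1,0, 30,0,-1,0,0, 30,0,-1,0,0, 30,0,-1,0,0]' 60
python3 -m crank '[30,0,-1,0,0, 30,0,-1,0,0, 30,0,-1,0,0, 30,0,-1,0,0, 30,0,-1,0,0, 30,0,-1,0,0, 30,0,-1,0,0, 30,0,-1,0,0, 30,0,-1,0,0, 30,0,-1,0,0]'
python3 -m crank '[30,-0.4,-1,0,0, 30,0,-1,0,0, 30,0,-1,0,0, 30,0,-0.9,0.4,0, 30,0,-0.4,0.4,0, 30,0,0,0.4,0, 30,0,0,0,0, 30,0,0,0,0, 30,0,0,0,0, 30,0,0,0,0]'
```

```text
t: 5.5
ee_pos: [0.509, -0.2666, 0.1685]
eef_rot: [-3.141, -0.003, 0.002]
contact_force: [0.7, 0.8, -0.4]
finger_gap: 0.0378
gripper_force: 60.3
t: 6.5
ee_pos: [0.5082, -0.0168, 0.1682]
eef_rot: [3.141, 0.003, -0.002]
contact_force: [-0.0, 1.4, -1.2]
finger_gap: 0.0383
gripper_force: 60.3
t: 7.5
ee_pos: [0.4996, 0.0888, 0.1392]
eef_rot: [3.141, 0.001, 0.002]
contact_force: [0.5, -1.0, -0.3]
finger_gap: 0.038
gripper_force: 60.3
```

Run:
```python
from h import *
np.set_printoptions(precision=4,suppress=True)
s=state();print(s["ee_pos"])
cs=get_image("side");ct=get_image("top")
a=[cv2.resize(c["img"][v-36:v+36,u-48:u+48],None,fx=4,fy=4,interpolation=cv2.INTER_CUBIC) for c,(u,v) in((cs,(300,238)),(ct,(251,238)))]
cv2.imwrite("pics/hover.png",np.hstack(a))
for c in(cs,ct):
    for r in regions_of("knob_mid",c)[:4]:
        v,u=np.nonzero(r["pixels"]);print(r["confidence"],len(u),u.mean(),v.mean(),u.min(),u.max(),v.min(),v.max())
```

```text
[0.4996 0.0888 0.1392]
0.85 463 360.0129589632829 160.08423326133908 350 371 148 174
0.66 402 358.7213930348259 139.06965174129354 349 368 128 149
0.48 145 306.2689655172414 223.4896551724138 294 311 211 233
0.39 2247 182.09301290609702 372.2812639074321 157 205 343 405
0.96 576 464.765625 259.90625 450 479 248 272
0.8 519 421.70327552986515 267.69749518304434 408 435 256 279
```

View pics/hover.png

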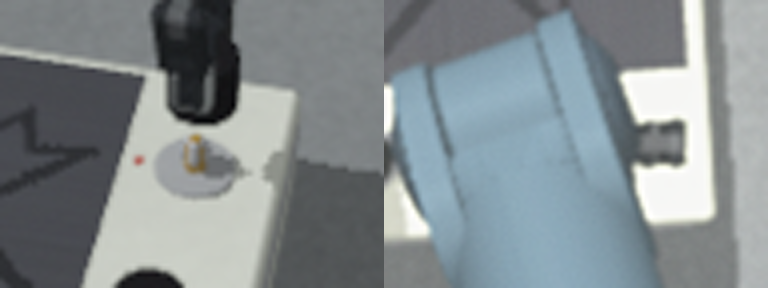

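Side view: the knob hovers at about (303,225), just above the spindle at (301,241). In the top view the wrist hides the spindle and only the right finger shows. Next I refine the positions with intensity masks.

Run:
```python
from h import *
np.set_printoptions(precision=4,suppress=True,linewidth=180)
cs=get_image("side");ct=get_image("top")
s0=cv2.imread("pics/side0.png");t0=cv2.imread("pics/top0.png");g=lambda i:cv2.cvtColor(i,6).astype(float)
def soft(im,c,bg,fg,uv,r):   # soft coverage 0..1 in window
    m=np.clip((bg-im)/(bg-fg),0,1);w=np.zeros_like(m);u,v=uv;w[v-r:v+r+1,u-r:u+r+1]=1;return m*w
def fl(m):  # fill holes
    b=(m>.5).astype(np.uint8);h,_=cv2.findContours(b,0,2);h=max(h,key=cv2.contourArea);o=np.zeros_like(b);cv2.drawContours(o,[h],-1,1,-1);e=cv2.erode(o,np.ones((3,3)));k=cv2.dilate(o,np.ones((3,3)));return np.where(e>0,1.,m*k)
ks=fl(soft(g(s0),cs,85,25,(331,152),11));kt=fl(soft(g(t0),ct,100,50,(430,233),13))
f=lambda x,c:cyl(x,.020,0,.036,c)
for M in([(ks,cs)],[(kt,ct)],[(ks,cs),(kt,ct)]): print("knob",sum(m.sum() for m,_ in M),fit(M,[.511,-.355],f))
fs=fl(soft(g(s0),cs,195,160,(300,244),14));ft=fl(soft(g(t0),ct,243,222,(251,238),13))
F=lambda x,c:cyl(x,.023,x[2]-.003,x[2],c)
print("flange",fs.sum(),ft.sum(),fit([(fs,cs),(ft,ct)],[.5,.091,.076],F))
for z in(.07,.075,.08): print(z,[fit([m],[.5,.091],lambda x,c:cyl(x,.023,z-.003,z,c)) for m in((fs,cs),(ft,ct))])
print(g(s0)[236:241,285:320].astype(int))
G=g(cs["img"])
print("hover cols 288..318");
for v in range(218,236): print(v,G[v,288:318].astype(int))
```

```text
knob 191.16666666666663 (array([ 0.5125, -0.3585]), np.float64(54.570588235294125))
knob 190.52 (array([ 0.5089, -0.3534]), np.float64(105.04078431372548))
knob 381.6866666666666 (array([ 0.5111, -0.3547]), np.float64(160.46196078431373))
flange 286.7714285714286 269.4761904761905 (array([0.5   , 0.09  , 0.0771]), np.float64(98.3607843137255))
0.07 [(array([0.5018, 0.0837]), np.float64(24.27282913165266)), (array([0.4969, 0.0919]), np.float64(58.09075630252101))]
0.075 [(array([0.5007, 0.0882]), np.float64(24.830812324929976)), (array([0.4968, 0.0915]), np.float64(60.02128851540616))]
0.08 [(array([0.4997, 0.0928]), np.float64(25.332773109243696)), (array([0.4967, 0.0911]), np.float64(61.89299719887955))]
[[194 194 193 193 193 193 193 193 194 194 190 185 178 178 157 133 127 142 169 184 190 195 195 195 195 196 196 197 197 198 197 197 197 197 197]
 [193 194 194 194 194 193 193 193 189 184 174 161 156 164 162 148 122 127 123 151 172 183 191 195 196 196 197 198 198 197 197 196 198 197 198]
 [193 193 193 194 194 194 193 187 174 160 156 156 157 143 162 157 121 109 113 135 151 160 172 186 1
[... 1918 characters left out ...]
6  64  83  81  53  27  19  19  20  19 127 189 201 201 201 200 200 202]
231 [198 198 199 200 201 200 188 132  51  25  25  25  22  20  21  21  20  21  20  20  18  95 184 201 201 201 202 202 202 201]
232 [198 199 199 200 201 200 200 176 146 120  77  35  22  21  21  21  20  19  68  80 127 171 195 201 201 202 202 203 202 202]
233 [198 199 200 200 200 200 200 199 200 187 159 123  92  80  81  80  80 125 156 162 192 201 202 201 202 202 203 203 203 203]
234 [199 200 200 200 200 200 200 200 200 200 199 186 158 151 159 162 162 191 201 202 202 202 202 202 202 203 204 203 203 203]
235 [200 200 200 200 200 200 200 200 201 198 195 188 172 172 185 197 201 201 201 201 201 201 202 202 202 203 204 203 203 203]
```

Run:
```python
from h import *
np.set_printoptions(precision=4,suppress=True,linewidth=180)
cs=get_image("side");ct=get_image("top");g=cv2.cvtColor(cs["img"],6).astype(float)
print(state()["ee_pos"])
w=np.zeros_like(g);w[224:237,288:318]=1
m=np.clip((200-g)/(200-25),0,1);b=(m>.45);m=np.where(cv2.erode(b.astype(np.uint8),np.ones((3,3)))>0,1,m)*w
m[233:,:]*=(np.arange(560)<310)
for zb in(.121,.124,.127):
    f=lambda x,c:cyl(x,.020,zb,zb+.036,c)*w
    print(zb,fit([(m,cs)],[.5,.089],f))
print("top eye flange",onz((251,238.5),ct,.077),"tip",onz((250.1,237.6),ct,.099))
print("side flange eye",onz((300.6,243.2),cs,.0765))
print("tip side: by z",[onz((300.4,236.0),cs,z) for z in(.0965,.0995,.102)])
```

```text
[0.499  0.0898 0.1389]
0.121 (array([0.5011, 0.0817]), np.float64(16.876190476190477))
0.124 (array([0.5005, 0.0846]), np.float64(17.358543417366946))
0.127 (array([0.5  , 0.087]), np.float64(17.914061624649857))
top eye flange [0.4991 0.0913 0.077 ] tip [0.5008 0.0918 0.099 ]
side flange eye [0.5011 0.0903 0.0765]
tip side: by z [array([0.5027, 0.0878, 0.0965]), array([0.5021, 0.0907, 0.0995]), array([0.5016, 0.0932, 0.102 ])]
```

```bash
python3 -m crank '[30,0.05,-0.08,0,0, 30,0,0,0.2,0, 30,0,0,0.2,0, 30,0,0,0.2,0, 30,0,0,0.2,0, 30,0,0,0,0, 30,0,0,0,0, 30,0,0,0,0, 30,0,0,0,0, 30,0,0,0,0]'
python3 - <<'E'
from h import *
np.set_printoptions(precision=4,suppress=True,linewidth=180)
c=get_image("side");u,v=300,238
cv2.imwrite("pics/near.png",cv2.resize(c["img"][v-24:v+24,u-32:u+32],None,fx=10,fy=10,interpolation=cv2.INTER_NEAREST))
for _ in range(3): print(state()["ee_pos"],state()["contact_force"])
E
```

```text
t: 8.9
ee_pos: [0.5004, 0.0918, 0.119]
eef_rot: [-3.142, -0.003, -0.001]
contact_force: [0.1, -0.3, -0.5]
finger_gap: 0.0384
gripper_force: 60.3
[0.5004 0.0918 0.119 ] [-0.6122  0.7459 -2.0533]
[0.5004 0.0918 0.119 ] [-0.6122  0.7459 -2.0533]
[0.5004 0.0918 0.119 ] [-0.6122  0.7459 -2.0533]
```

View pics/near.png

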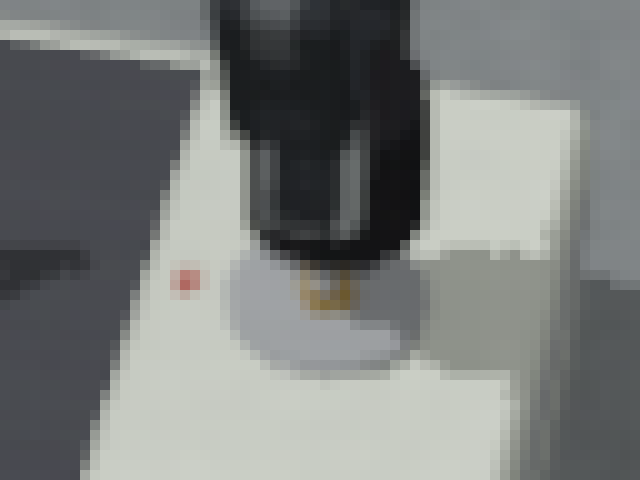

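Side view: the knob spans display columns 250–425 (centre 337), while the flange spans 230–425 and the spindle 300–350 (centre 327). So the knob is about 1 px toward the robot.

Run:
```python
from h import *
np.set_printoptions(precision=4,suppress=True,linewidth=180)
c=get_image("side")
for z in(.075,.09,.105,.12,.14): print(z,proj([.5,.0915,z],c))
print(proj([.505,.0915,.105],c),proj([.5,.0965,.105],c))
g=cv2.cvtColor(c["img"],6).astype(int)
print(g[228:252,288:316])
```

```text
0.075 [300.9238 244.1388]
0.09 [301.1139 239.4402]
0.105 [301.3069 234.6515]
0.12 [301.5028 229.7707]
0.14 [301.7689 223.1158]
[299.11   234.2275] [300.7674 236.1906]
[[200 200 188 180 126  50  64  48  32  30  30  30  29  27  50  83  64  33  24  22  21  18  62 184 203 203 202 202]
 [199 200 200 200 148  77  90  64  32  32  33  29  28  35  83 102  69  26  21  20  18  18  63 183 202 201 201 200]
 [199 199 200 200 148  77  94  67  33  35  39  35  29  44  95 107  69  27  17  18  17  19  82 184 202 202 201 201]
 [199 199 200 200 147  78  94  67  35  34  36  36  33  45  96 106  68  25  19  19  20  17 107 186 202 202 202 202]
 [198 199 200 200 147  77  89  64  34  36  39  36  35  45  96 105  62  20  21  18  20  17 107 186 201 202 203 203]
 [199 199 200 200 146  77  79  56  33  32  34  33  35  45  96 103  61  18  19  18  19  17 108 186 202 203 204 204]
 [200 200 200 200 147  77  79  55  32  34  33  35  33  45  96 102  62  22  20  19  19  17 124 190 203 204 204 204]
 [200 200 200 200 146  70  80  61  41  37  32  33  33  43  95 100  57  20  19  19  17  18 149 194 203 203 203 204]
 [199 200 200
[... 1127 characters left out ...]
 144 144]
 [200 200 191 169 159 160 160 160 160 160 159 160 160 160 159 141 132 132 132 116 106 105 130 141 143 144 144 144]
 [200 200 200 181 161 159 160 160 160 160 160 159 159 159 159 159 159 159 159 141 114 108 135 143 144 144 144 144]
 [200 200 200 196 177 161 158 160 161 160 160 160 159 158 159 159 159 158 157 152 125 126 140 144 144 144 143 143]
 [201 201 201 201 197 181 163 156 158 158 160 160 160 160 160 160 154 150 146 133 131 165 154 144 143 143 143 143]
 [201 201 202 202 202 202 186 168 167 157 150 150 150 149 146 147 137 133 129 158 172 197 185 174 153 143 143 143]
 [202 202 202 201 201 201 201 195 192 180 168 167 158 162 163 163 164 166 171 196 203 203 203 203 183 174 174 174]]
```

```bash
python3 -m crank '[30,0.07,0,0,0, 30,0,0,0,0, 30,0,0,0.06,0, 30,0,0,0.06,0, 30,0,0,0.06,0, 30,0,0,0.06,0, 30,0,0,0,0, 30,0,0,0,0, 30,0,0,0,0, 30,0,0,0,0]' 80
```

```text
t: 10.0
ee_pos: [0.5021, 0.0918, 0.1129]
eef_rot: [-3.142, -0.004, -0.0]
contact_force: [0.4, 0.6, -0.7]
finger_gap: 0.0373
gripper_force: 80.8
```

```bash
python3 -m crank '[30,0,0,0.04,0, 30,0,0,0.04,0, 30,0,0,0.04,0, 30,0,0,0,0, 30,0,0,0,0, 30,0,0,0,0, 30,0,0,0,0, 30,0,0,0,0, 30,0,0,0,0, 30,0,0,0,0]'
```

```text
t: 11.0
ee_pos: [0.502, 0.0918, 0.1098]
eef_rot: [-3.142, -0.004, -0.0]
contact_force: [-0.3, -0.1, -1.2]
finger_gap: 0.0375
gripper_force: 80.8
```

```bash
python3 -m crank '[30,0,0,0.04,0, 30,0,0,0.04,0, 30,0,0,0.04,0, 30,0,0,0,0, 30,0,0,0,0, 30,0,0,0,0, 30,0,0,0,0, 30,0,0,0,0, 30,0,0,0,0, 30,0,0,0,0]'
python3 - <<'E'
from h import *
c=get_image("side");u,v=300,238
cv2.imwrite("pics/ins.png",cv2.resize(c["img"][v-24:v+24,u-32:u+32],None,fx=8,fy=8,interpolation=cv2.INTER_NEAREST))
E
```

```text
t: 12.0
ee_pos: [0.502, 0.0918, 0.1068]
eef_rot: [-3.142, -0.004, -0.0]
contact_force: [0.1, 0.2, -0.6]
finger_gap: 0.0378
gripper_force: 80.8
```

View pics/ins.png

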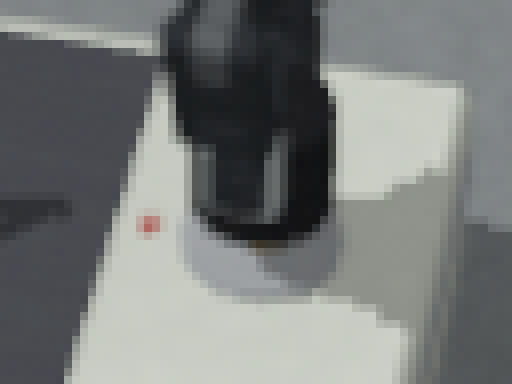

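Side view: the knob is centred over the flange (columns 193–330 against 183–340) and only a sliver of brass shows, so the spindle has entered the bore. Continuing down in small steps.

```bash
python3 -m crank '[30,0,0,0.04,0, 30,0,0,0.04,0, 30,0,0,0.04,0, 30,0,0,0.04,0, 30,0,0,0,0, 30,0,0,0,0, 30,0,0,0,0, 30,0,0,0,0, 30,0,0,0,0, 30,0,0,0,0]'
python3 -m crank '[30,0,0,0.04,0, 30,0,0,0.04,0, 30,0,0,0,0, 30,0,0,0,0, 30,0,0,0,0, 30,0,0,0,0, 30,0,0,0,0, 30,0,0,0,0, 30,0,0,0,0, 30,0,0,0,0]'
```

```text
t: 13.05
ee_pos: [0.502, 0.0918, 0.1028]
eef_rot: [-3.142, -0.003, -0.0]
contact_force: [0.4, -0.3, -0.3]
finger_gap: 0.038
gripper_force: 80.8
t: 14.05
ee_pos: [0.5019, 0.0916, 0.1007]
eef_rot: [3.141, 0.003, -0.001]
contact_force: [-0.1, -2.1, -0.6]
finger_gap: 0.0376
gripper_force: 81.0
```

```bash
python3 -m crank '[30,0,0.02,0.04,0, 30,0,0,0.04,0, 30,0,0,0,0, 30,0,0,0,0, 30,0,0,0,0, 30,0,0,0,0, 30,0,0,0,0, 30,0,0,0,0, 30,0,0,0,0, 30,0,0,0,0]'
```

```text
t: 15.05
ee_pos: [0.502, 0.0913, 0.0991]
eef_rot: [3.142, 0.004, -0.0]
contact_force: [-3.5, -0.9, 5.4]
finger_gap: 0.0377
gripper_force: 81.5
```

```bash
python3 -m crank '[30,-0.03,0,0.04,0, 30,0,0,0,0, 30,0,0,0,0, 30,0,0,0,0, 30,0,0,0,0, 30,0,0,0,0, 30,0,0,0,0, 30,0,0,0,0, 30,0,0,0,0, 30,0,0,0,0]'
```

```text
t: 16.05
ee_pos: [0.5019, 0.0913, 0.0987]
eef_rot: [-3.142, -0.003, -0.002]
contact_force: [-2.8, -1.2, 6.5]
finger_gap: 0.0377
gripper_force: 81.8
```

```bash
python3 -m crank '[30,0,0,0.04,0, 30,0,0,0,0, 30,0,0,0,0, 30,0,0,0,0, 30,0,0,0,0, 30,0,0,0,0, 30,0,0,0,0, 30,0,0,0,0, 30,0,0,0,0, 30,0,0,0,0]'
```

```text
t: 17.05
ee_pos: [0.5021, 0.0915, 0.098]
eef_rot: [-3.142, -0.003, -0.002]
contact_force: [-2.8, -1.2, 9.0]
finger_gap: 0.0377
gripper_force: 82.0
```

```bash
python3 -m crank '[30,0,0,0.04,0, 30,0,0,0,0, 30,0,0,0,0, 30,0,0,0,0, 30,0,0,0.04,0, 30,0,0,0,0, 30,0,0,0,0, 30,0,0,0,0, 30,0,0,0,0, 30,0,0,0,0]'
```

```text
t: 18.05
ee_pos: [0.5025, 0.0917, 0.0964]
eef_rot: [-3.141, -0.004, -0.004]
contact_force: [-3.8, -1.0, 9.6]
finger_gap: 0.0379
gripper_force: 82.2
```

```bash
python3 -m crank '[30,-0.02,0,0.04,0, 30,0,0,0,0, 30,0,0,0,0, 30,0,0,0,0, 30,0,0,0.04,0, 30,0,0,0,0, 30,0,0,0,0, 30,0,0,0,0, 30,0,0,0,0, 30,0,0,0,0]'
```

```text
t: 19.05
ee_pos: [0.5012, 0.0913, 0.0923]
eef_rot: [-3.141, -0.003, -0.001]
contact_force: [3.2, -0.7, -4.7]
finger_gap: 0.0375
gripper_force: 80.8
```

It has snapped over, with a slight upward pull now. I press down to seat it.

```bash
python3 -m crank '[30,0,0,0.04,0, 30,0,0,0.03,0, 30,0,0,0,0, 30,0,0,0,0, 30,0,0,0,0, 30,0,0,0,0, 30,0,0,0,0, 30,0,0,0,0, 30,0,0,0,0, 30,0,0,0,0]'
```

```text
t: 20.05
ee_pos: [0.5009, 0.0914, 0.0912]
eef_rot: [-3.141, -0.004, -0.0]
contact_force: [1.3, -0.1, 0.2]
finger_gap: 0.0375
gripper_force: 81.2
```

```bash
python3 -m crank '[30,-0.02,0,0.04,0, 30,0,0,0.04,0, 30,0,0,0,0, 30,0,0,0,0, 30,0,0,0,0, 30,0,0,0,0, 30,0,0,0,0, 30,0,0,0,0, 30,0,0,0,0, 30,0,0,0,0]'
```

```text
t: 21.05
ee_pos: [0.5009, 0.0914, 0.0905]
eef_rot: [3.141, 0.003, 0.002]
contact_force: [-0.9, -0.1, 9.2]
finger_gap: 0.0376
gripper_force: 82.1
```

The response of 4.5 N/mm matches the spindle spring in series with the arm, so the knob is home. I release the press and then pull up in small steps.

```bash
python3 -m crank '[30,0,0,-0.04,0, 30,0,0,-0.04,0, 30,0,0,0,0, 30,0,0,0,0, 30,0,0,0,0, 30,0,0,-0.03,0, 30,0,0,-0.02,0, 30,0,0,0,0, 30,0,0,0,0, 30,0,0,0,0]'
```

```text
t: 22.05
ee_pos: [0.5001, 0.0913, 0.0919]
eef_rot: [-3.141, -0.004, 0.0]
contact_force: [3.6, 1.4, -4.6]
finger_gap: 0.0373
gripper_force: 80.8
```

```bash
python3 -m crank '[30,0,0,-0.03,0, 30,0,0,0,0, 30,0,0,0,0, 30,0,0,0,0, 30,0,0,0,0, 30,0,0,0,0, 30,0,0,0,0, 30,0,0,0,0, 30,0,0,0,0, 30,0,0,0,0]'
```

```text
t: 23.05
ee_pos: [0.4999, 0.0913, 0.0925]
eef_rot: [-3.141, -0.004, 0.001]
contact_force: [4.6, 1.2, -9.5]
finger_gap: 0.0374
gripper_force: 81.0
```

```bash
python3 -m crank '[30,0,0,0.01,0, 30,0,0,0,0, 30,0,0,0,0, 30,0,0,0,0, 30,0,0,0,0, 30,0,0,0,0, 30,0,0,0,0, 30,0,0,0,0, 30,0,0,0,0, 30,0,0,0,0]'
python3 -c "
from h import *
for _ in range(6): get_image('side');print(state()['contact_force'][2])"
```

```text
t: 24.05
ee_pos: [0.5, 0.0912, 0.0926]
eef_rot: [3.142, 0.004, -0.001]
contact_force: [3.9, 0.3, -10.6]
finger_gap: 0.0376
gripper_force: 81.2
-10.055193347308224
-10.677540320465448
-10.32426503953498
-10.58878915063089
-10.665849577306469
-10.657917765700308
```

```bash
python3 -m crank '[30,0,0,0.02,0, 30,0,0,0,0, 30,0,0,0,0, 30,0,0,0,0, 30,0,0,0,0, 30,0,0,0,0, 30,0,0,0,0, 30,0,0,0,0, 30,0,0,0,0, 30,0,0,0,0]'
python3 -c "
from h import *
for _ in range(4): get_image('side');print(state()['contact_force'][2])"
```

```text
t: 25.35
ee_pos: [0.5003, 0.0913, 0.0923]
eef_rot: [-3.142, -0.003, -0.0]
contact_force: [2.1, 1.1, -8.0]
finger_gap: 0.038
gripper_force: 81.3
-6.5047429916066495
-7.637254548716056
-7.80135702207426
-8.082863142558345
```

```bash
python3 -m crank '[30,0,0,0.03,0, 30,0,0,0.03,0, 30,0,0,0.03,0, 30,0,0,0,0, 30,0,0,0,0, 30,0,0,0,0, 30,0,0,0,0, 30,0,0,0,0, 30,0,0,0,0, 30,0,0,0,0]' 20
```

```text
t: 26.55
ee_pos: [0.5007, 0.0913, 0.0907]
eef_rot: [3.142, 0.003, 0.001]
contact_force: [-0.9, 1.1, 5.0]
finger_gap: 0.0375
gripper_force: 82.5
```

```bash
python3 -m crank '[60,0,0,0,0, 60,0,0,0,0, 60,0,0,0,0, 60,0,0,0,0, 60,0,0,0,0, 60,0,0,0,0, 60,0,0,0,0, 60,0,0,0,0, 60,0,0,0,0, 60,0,0,0,0]'
```

```text
t: 27.55
ee_pos: [0.5003, 0.0913, 0.0901]
eef_rot: [3.142, 0.004, 0.0]
contact_force: [0.6, -0.3, -0.5]
finger_gap: 0.0599
gripper_force: 0.0
```

```bash
python3 -m crank '[60,0,0,-0.2,0, 60,0,0,-0.4,0, 60,0,0,-0.8,0, 60,0,0,-1,0, 60,0,0,-1,0, 60,0,0,-1,0, 60,0,0,-1,0, 60,0,1,0,0, 60,0,1,0,0, 60,0,1,0,0]'
python3 -m crank '[60,0,1,0,0, 60,0,1,0,0, 60,0,1,0,0, 60,0,1,0,0, 60,0,1,0,0, 60,0,1,0,0, 60,0,0,0,0, 60,0,0,0,0, 60,0,0,0,0, 60,0,0,0,0]'
python3 - <<'E'
from h import *
s=get_image("side");t=get_image("top")
for c in(s,t): print(proj([.5,.091,.113],c))
a=[cv2.resize(c["img"][v-36:v+36,u-48:u+48],None,fx=4,fy=4,interpolation=cv2.INTER_CUBIC) for c,(u,v) in((s,(300,255)),(t,(235,238)))]
cv2.imwrite("pics/end.png",np.hstack(a));print(state()["contact_force"])
m=(t["img"][218:262,235:275].max(2)<90);print(m.sum())
E
```

```text
t: 28.55
ee_pos: [0.5008, 0.0158, 0.2266]
eef_rot: [3.142, 0.005, 0.004]
contact_force: [-0.4, -0.2, 0.3]
finger_gap: 0.0603
gripper_force: 0.0
t: 29.55
ee_pos: [0.501, -0.132, 0.2253]
eef_rot: [-3.141, -0.008, -0.0]
contact_force: [-0.3, 0.2, 0.1]
finger_gap: 0.0599
gripper_force: 0.0
[301.46497122 231.9067151 ]
[250.02790438 237.86184712]
[0.06778229 0.43975075 0.08107641]
0
```

View pics/end.png

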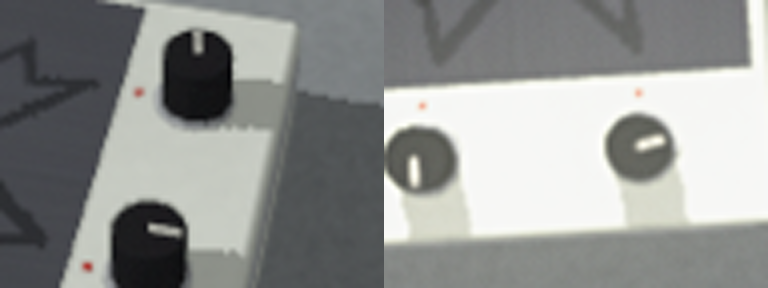

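The knob sits upright on the flange at about (301,241) in the side view, just like its twin at about (290,280). The arm is clear.

```bash
python3 -c "
from cell import *
print(hand_in())"
```

```text
the job is handed in; nothing more can be done
None
```

The knob is back on its spindle and fully home: it snapped on, held a steady upward pull of about 8–10.5 N for over two seconds, and was then released. The arm stands clear and the job is handed in; the hand-in returned no verdict.

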